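# Show the middle-size inspection light from the covered dispenser

## Robot

A 6-joint arm with a two-finger parallel gripper is mounted at the origin on the work surface. World frame = base frame: x ahead of the robot, y to its left, z up, the work surface at z = 0. Lengths are in mm, angles in rad, forces in N, time in s.
With the tool pointing down it reaches from about 300 to 750 mm from the base axis. Payload 8.5 kg.
Tool frame: the origin (TCP) lies where the fingers leave the gripper's body, on its centre line; the fingertips stand 64 mm ahead of it and the grasp point (between the pads) lies 45 mm ahead of it; z points along the fingers, y is the line along which they close (so a half turn about z gives the same grasp; the last joint's range is limited). The gripper opens to 88 mm and grips with 3 to 60 N. Pads are 18 mm wide; open, the fingers measure 123 mm over their backs; the gripper's body (75 mm by 187 mm) begins 45 mm behind the grasp point.
Start: joints at [1.042, 0.381, 1.297, -0, 1.464, -0.215], TCP at [169.763, 523.127, 302.748] pointing down, gripper open.
Joint ranges: [-3.11, 3.11], [-0.89, 2.33], [0.22, 2.48], [-1.42, 4.56], [0.17, 2.85], [-2.88, 2.88]. Speed limits (rad/s): [2.39, 2.39, 3.14, 3.14, 3.14, 3.14].

## Interface

Orientations are given as a rotation vector (axis times angle).
In Python, from rig import arm gives the robot as it stands.
- The arm moves only by the shell command python3 -m creep 'ROWS' [FORCE]. ROWS is JSON, a list of rows, each an object with "offset": the shift along the tool's x, y, z in cm, a list of three; "twist": the turn, a rotation vector about the tool's x, y, z in degrees, a list of three; "jaw": the opening, from -1 (shut) to 1 (fully open), so that 0 is half open. In form: [{"offset": [tx, ty, tz], "twist": [ax, ay, az], "jaw": jaw}, ...]. A call has 1 to 8 rows; each row shifts and turns the commanded pose from where the row before left it, along the tool's axes as they then stand; what a row does not reach is not made up. A row lasts 1/12 s, in which the tool goes at most 41.7 mm and 7.16 degrees, less where a joint would pass 70% of its speed; a pose out of reach is approached as far as the arm can. A call with a gripper value outside its range is refused whole. The fingers move at their own pace and stop on an object; FORCE is the grip in N (left out, the last holds). Time passes only in rows, so rows that do not move let the fingers close. It gives the time, the measured TCP pose, the force, the opening and the grip force at its end, in the units of the state.
- arm.get_state(): the state, without advancing time (a new reading comes with each control period).
- arm.snapshot(name): name is "scene" or "top"; returns the picture (384x512x3 uint8, red, green, blue); there is no depth.
- arm.calibration(name): a dict with "intrinsics" (3x3 intrinsics, pixels), "R" (3x3) and "t" (3): a world point X has camera coordinates R X + t. Camera axes: x right, y down, z forward; pixel columns grow to the right and rows downward; lengths in mm; the calibration is good to about 2 mm. A picture is of the moment at which its call begins. calibration takes no time and is no camera call.
- arm.job_done(): hands the job in; it is judged then, once.
The state is a dict: "clock": time; "joints": joint angles; "joint_vel": joint speeds; "joint_efforts": joint torques, N m; "tool_pos": TCP position; "tcp_rot": TCP orientation; "contact_force": force on the tool from outside, world axes, zero at the start; "moment": the same for the moment, N m; "width": finger opening in mm; "finger_force": force on a finger pad.
Only numpy, scipy, OpenCV 4.12 (cv2) and the standard library are available. Lean on these libraries where they do the work, as an engineer would, in place of code of your own. Each camera call takes 0.05 s, during which the arm holds its last target. There are 200 camera calls.

## Task

Three look-alike inspection lights lie in the lanes of the counter dispenser, each longer than the opening in its clear cover. Take the one of middle length, tilt it and ease it out diagonally through the opening, one end first and without levering hard on the cover, then hold it level and still with all of it at least 10 cm above the cover. Finish while still holding it in the gripper, and leave the other two lights and the things on the counter where they are.

Things in the scene. Friction and masses are not known exactly. Their poses are not given: they have to be found in the camera images.
- dispenser: white-floored blue box fixed on the counter, 390 long (x) by 340 wide (y), 74 mm high with its cover; origin under its centre, z up. Outer walls 5 mm thick, 70 mm high. Flat inner floor 12 mm above the counter, 380 by 330 mm. Two grey partitions 4 mm thick, their tops 44 mm above the counter, at y = +50 and -50 mm, make three lanes along x. One light lies lengthwise in each, near y = -100, 0, +100 mm
- cover: rigid clear plastic cover fixed on the dispenser, 4 mm thick, 70 to 74 mm above the counter; origin and axes as the dispenser's. It covers both end parts of the box (beyond x = +90 and -90 mm) and leaves one opening between, 180 mm along x and across all three lanes, edged with orange strips. Every light is longer than the opening
- light_mid_center (a point): the light to fetch: bar-shaped inspection light, 240 mm long, 24 mm wide, 26 mm high, about 0.16 kg, blue with black ends, a yellow strip along its top and a red switch near one end; the point is its centre, its x axis runs along its length (the switch at the -x end), z up through the strip
- light_mid_end_a (a point): middle of that light's end face at the switch end (120 mm from its centre)
- light_mid_end_b (a point): middle of its other end face (120 mm from its centre)
- light_short_center (a point): look-alike: bar-shaped inspection light, 210 mm long, 24 mm wide, 26 mm high, about 0.16 kg, blue with black ends, a yellow strip along its top and a red switch near one end; the point is its centre, its x axis runs along its length (the switch at the -x end), z up through the strip
- light_long_center (a point): look-alike: bar-shaped inspection light, 270 mm long, 24 mm wide, 26 mm high, about 0.16 kg, blue with black ends, a yellow strip along its top and a red switch near one end; the point is its centre, its x axis runs along its length (the switch at the -x end), z up through the strip
- tape_roll: yellow roll of tape lying flat, 100 mm across, 45 mm high, loose on the counter, origin at the centre of its underside
- tape_measure: orange and black tape measure, 80 x 40 mm, 65 mm high, loose on the counter, origin at the centre of its underside
- spray_can: red spray can, 60 mm across, 170 mm high, loose on the counter, origin at the centre of its underside
- bulb_carton: cardboard carton, 90 x 90 mm, 100 mm high, loose on the counter, origin at the centre of its underside
Things that resemble listed ones, but are neither listed nor needed, are in the scene too. What is shaped like the part that bears light_mid_center but purple is not meant.

How it is judged (in metres and radians):
On the way:
1. the middle-length light is part way out: one end above the cover, the other end still below it (((z of light_mid_end_a in the frame of dispenser above 0.081 m and z of light_mid_end_b in the frame of dispenser below 0.066 m) or (z of light_mid_end_b in the frame of dispenser above 0.081 m and z of light_mid_end_a in the frame of dispenser below 0.066 m))), for 0.1 s.
At the end, for the whole second after the job is handed in: the 240 mm light is gripped, touches nothing of the dispenser, both end-face middles at least 90 mm above the cover's top, level within 0.2 rad, still (30 mm/s, 0.2 rad/s); the other lights within 40 mm and the things on the counter within 30 mm of their starts (z of each of light_mid_end_a, light_mid_end_b in the frame of dispenser above 0.164 m and angle between light_mid_center's own x axis and vertical between 1.371 and 1.771 rad and contact force between the fingers and light_mid above 2 N and linear speed of light_mid below 0.03 m/s and angular speed of light_mid below 0.2 rad/s and contact force between light_mid and dispenser below 0.1 N and distance of each of light_short_center, light_long_center from where it was at the start of the episode below 0.04 m and distance of each of tape_roll, tape_measure, spray_can, bulb_carton from where it was at the start of the episode below 0.03 m); the arm keeps its last pose, push and grip.
It fails at once if a look-alike light is moved more than 40 mm (distance of any of light_short_center, light_long_center from where it was at the start of the episode above 0.04 m).
It fails at once if a thing on the counter is moved more than 30 mm (distance of any of tape_roll, tape_measure, spray_can, bulb_carton from where it was at the start of the episode above 0.03 m).
It fails at once if the light is forced against the cover with more than 40 N (contact force between light_mid and cover above 40 N).
It also fails if it takes over 40 s, if anything falls off the work surface, if the arm or the gripper's body presses on something with over 40 N, if the wrist force passes 120 N, or if a joint passes its speed limit or range.

## Working session

There is one attempt and no reset: what is moved stays moved. The work goes in short steps, Python scripts to look and compute and a shell command to move; the robot and the scene stay as the last step left them, time stands still between calls to the robot, and variables do not carry over. Pictures are saved under pics/ and viewed, at most 10 in all, crops included, and the job is handed in when it is done.

```bash
mkdir -p pics; ls; python3 - <<'E'
from rig import arm
import cv2,numpy as np
np.set_printoptions(precision=4,suppress=True)
for n in("scene","top"):
    im=arm.snapshot(n); cv2.imwrite(f"pics/{n}0.png",im[...,::-1])
    print(n,arm.calibration(n))
print(arm.get_state())
E
```

```text
pics
scene {'intrinsics': array([[369.7895,   0.    , 250.568 ],
       [  0.    , 369.7895, 186.8464],
       [  0.    ,   0.    ,   1.    ]]), 'R': array([[-0.6282,  0.778 ,  0.0094],
       [ 0.4831,  0.3996, -0.7791],
       [-0.6099, -0.4849, -0.6268]]), 't': array([ 283.4014, -185.2765, 1617.5274])}
top {'intrinsics': array([[397.0245,   0.    , 256.0993],
       [  0.    , 397.0245, 194.572 ],
       [  0.    ,   0.    ,   1.    ]]), 'R': array([[-0.0238, -0.9997,  0.0089],
       [-0.9863,  0.0221, -0.1634],
       [ 0.1632, -0.0127, -0.9865]]), 't': array([   1.7811,  438.9798, 1244.1592])}
{'clock': 0.1, 'joints': array([ 1.0417,  0.3811,  1.2982,  0.    ,  1.4636, -0.2153]), 'joint_vel': array([-0.0019, -0.0004,  0.    , -0.0008,  0.002 , -0.001 ]), 'joint_efforts': array([  0.0037, -43.8652, -22.4917,   0.0715,   0.0342,  -0.    ]), 'tool_pos': array([169.6702, 522.9915, 302.21  ]), 'tcp_rot': array([-0.4907, -3.1025,  0.0019]), 'contact_force': array([-0.1481, -0.0615, -0.2892]), 'moment': array([-0.0041,  0.0058, -0.0047]), 'finger_force': 0.0, 'width': 88.213100774091}
```

View pics/scene0.png

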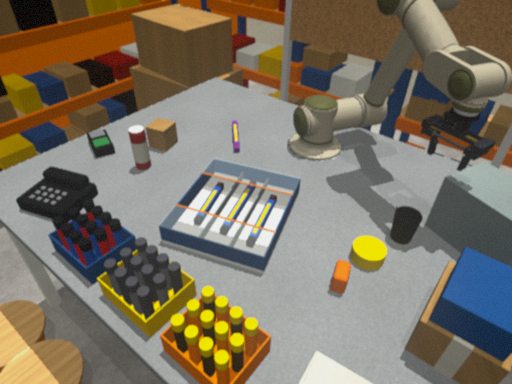

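View pics/top0.png

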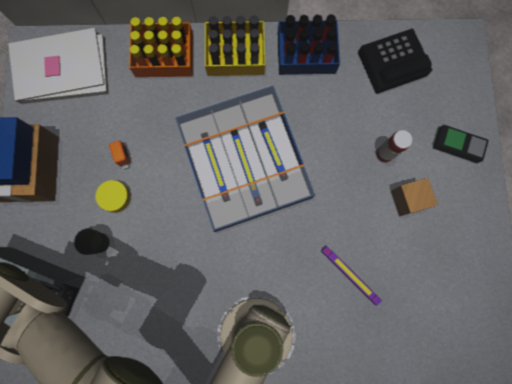

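The top picture shows the candidates: left lane (215,167), centre lane (245,168), right lane (273,151), and the purple decoy (351,275). The next step is a close crop to compare lengths.

```bash
python3 - <<'E'
import cv2
im=cv2.imread("pics/top0.png")[82:236,170:320]
cv2.imwrite("pics/crop0.png",cv2.resize(im,None,fx=3.8,fy=3.8,interpolation=cv2.INTER_CUBIC))
E
```

```text
(no output)
```

View pics/crop0.png

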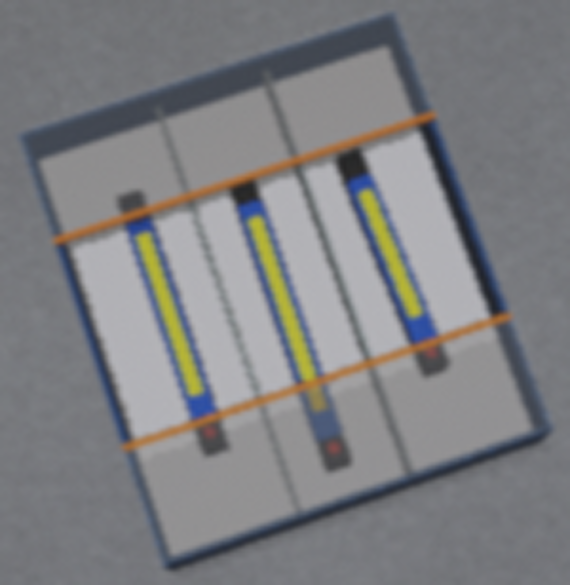

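The crop shows light lengths of about 273 px on the left, 304 px in the centre and 239 px on the right, so the left-lane light is the middle one. Its switch is at the lower end, around (213,455) in the crop.

```bash
cat > h.py <<'E'
import numpy as np
from rig import arm
from scipy.spatial.transform import Rotation as Ro
np.set_printoptions(precision=2,suppress=True)
def ray(n,uv,z):
    c=arm.calibration(n);R=c["R"];t=c["t"]
    d=R.T@np.linalg.inv(c["intrinsics"])@[*uv,1.];o=-R.T@t
    return o+d*(z-o[2])/d[2]
def st():
    s=arm.get_state();R=Ro.from_rotvec(s["tcp_rot"]).as_matrix();return s,R
E
python3 - <<'E'
from h import *
P=lambda u,z:ray("top",(170+(u[0]+.5)/3.8-.5,82+(u[1]+.5)/3.8-.5),z)
cs=[P(u,74) for u in[(22,135),(395,15),(548,432),(168,567)]]
for c in cs:print("corner",c)
C=np.mean(cs,0);ax=(cs[0]+cs[1]-cs[2]-cs[3]);ax/=np.linalg.norm(ax);ay=np.array([-ax[1],ax[0],0])
print("C",C,"yaw",np.degrees(np.arctan2(ax[1],ax[0])),np.linalg.norm(cs[0]-cs[1]),np.linalg.norm(cs[1]-cs[2]))
for n,z,u in[("mid",38,((130,195),(212,453))),("long",38,((241,182),(337,468))),("short",38,((348,153),(434,374)))]:
    a,b=[P(x,z) for x in u];d=a-b
    print(n,a,b,"L",np.linalg.norm(d),"yaw",np.degrees(np.arctan2(d[1],d[0])),"in box",[( (p-C)@ax,(p-C)@ay) for p in(a,b)])
for u in[(57,240),(435,118),(123,447),(510,317)]:
    p=P(u,75);print("strip",(p-C)@ax,(p-C)@ay)
s,R=st();print(R)
E
```

```text
corner [691.54 246.32  74.  ]
corner [793.44 -73.8   74.  ]
corner [ 426.23 -188.58   74.  ]
corner [322.4  124.88  74.  ]
C [558.4   27.21  74.  ] yaw 17.786041155380833 335.94574023187386 384.72268062185714
mid [648.57 159.2   38.  ] [420.4   90.58  38.  ] L 238.26377454259196 yaw 16.738149193849925 in box [(np.float64(126.17724896031977), np.float64(98.14239411152407)), (np.float64(-112.04667784465941), np.float64(102.49979665191574))]
long [658.33  62.68  38.  ] [405.23 -14.65  38.  ] L 264.6458898039171 yaw 16.99059662851064 in box [(np.float64(105.98662088503029), np.float64(3.257214908261979)), (np.float64(-158.63376524694678), np.float64(6.931209120342139))]
short [682.79 -31.14  38.  ] [484.27 -99.39  38.  ] L 209.91767740277402 yaw 18.971643886019358 in box [(np.float64(100.61643299801239), np.float64(-93.55243354968775)), (np.float64(-109.25630403543498), np.float64(-97.89588105881612))]
strip 95.65720157653843 167.56312321992155
strip 93.64496392972381 -168.81467753881014
strip -89.55809487475776 169.23881961649408
strip -90.49413571906578 -168.9693847436568
[[-0.95  0.31 -0.  ]
 [ 0.31  0.95 -0.  ]
 [ 0.   -0.   -1.  ]]
```

```bash
python3 -m creep '[{"offset":[-3.4,-2.15,0],"twist":[0,0,0],"jaw":0.4},{"offset":[-3.4,-2.15,0],"twist":[0,0,0],"jaw":0.4},{"offset":[-3.4,-2.15,0],"twist":[0,0,0],"jaw":0.4},{"offset":[-3.4,-2.15,0],"twist":[0,0,0],"jaw":0.4},{"offset":[-3.4,-2.15,0],"twist":[0,0,0],"jaw":0.4},{"offset":[-3.4,-2.15,0],"twist":[0,0,0],"jaw":0.4},{"offset":[-3.4,-2.15,0],"twist":[0,0,0],"jaw":0.4},{"offset":[-3.4,-2.15,0],"twist":[0,0,0],"jaw":0.4}]'
python3 -m creep '[{"offset":[-3.4,-2.15,0],"twist":[0,0,0],"jaw":0.4},{"offset":[-3.4,-2.15,0],"twist":[0,0,0],"jaw":0.4},{"offset":[-3.4,-2.15,0],"twist":[0,0,0],"jaw":0.4},{"offset":[0,0,0],"twist":[0,0,-7],"jaw":0.4},{"offset":[0,0,0],"twist":[0,0,-7],"jaw":0.4},{"offset":[0,0,0],"twist":[0,0,-7],"jaw":0.4},{"offset":[0,0,0],"twist":[0,0,-7],"jaw":0.4},{"offset":[0,0,0],"twist":[0,0,-7],"jaw":0.4}]'
cat >> h.py <<'E'
def todo(target,yaw):
    s,R=st();print("pos",s["tool_pos"],"w",s["width"],"t",s["clock"],"q",s["joints"])
    print("y yaw",np.degrees(np.arctan2(R[1,1],R[0,1])),"twist z need",-(yaw-np.degrees(np.arctan2(R[1,1],R[0,1]))))
    print("offset mm",R.T@(np.array(target)-s["tool_pos"]))
E
python3 -c "
from h import *
todo([505.9,116,150],107.3)"
```

```text
clock: 0.77
tool_pos: [376.1, 273.8, 302.7]
tcp_rot: [-0.491, -3.103, 0.0]
contact_force: [1.0, 0.6, 0.3]
width: 61.7
finger_force: 0.0
clock: 1.43
tool_pos: [452.5, 182.6, 302.4]
tcp_rot: [0.474, -3.105, -0.0]
contact_force: [-0.5, -0.6, 0.2]
width: 62.0
finger_force: 0.0
pos [452.46 182.59 302.44] w 61.97867081206987 t 1.4333 q [ 0.14  0.27  1.46  0.    1.41 -1.73]
y yaw 107.35019621101443 twist z need 0.05019621101443761
offset mm [-31.27 -79.52 152.4 ]
```

```bash
python3 -m creep '[{"offset":[-1.0,-2.65,0],"twist":[0,0,0],"jaw":0.05},{"offset":[-1.0,-2.65,0],"twist":[0,0,0],"jaw":0.05},{"offset":[-1.1,-2.65,0],"twist":[0,0,0],"jaw":0.05},{"offset":[0,0,4],"twist":[0,0,0],"jaw":0.05},{"offset":[0,0,4],"twist":[0,0,0],"jaw":0.05},{"offset":[0,0,4],"twist":[0,0,0],"jaw":0.05},{"offset":[0,0,3.2],"twist":[0,0,0],"jaw":0.05},{"offset":[0,0,0],"twist":[0,0,0],"jaw":0.05}]'
python3 - <<'E'
from h import *
todo([505.9,116,80],107.3)
import cv2
a=arm.snapshot("top")[82:236,170:320,::-1];b=arm.snapshot("scene")[145:275,150:310,::-1]
a=cv2.resize(a,(390,400),interpolation=2);b=cv2.resize(b,(400,325),interpolation=2)
o=np.zeros((400,790,3),np.uint8);o[:,:390]=a;o[:325,390:]=b
cv2.imwrite("pics/c1.png",o)
E
```

```text
clock: 2.1
tool_pos: [503.0, 115.6, 145.5]
tcp_rot: [0.463, -3.096, -0.003]
contact_force: [-0.7, -0.4, -0.7]
width: 46.3
finger_force: 0.0
pos [503.03 115.59 145.45] w 46.25407214882121 t 2.1 q [-0.    0.5   1.61 -0.    1.04 -1.87]
y yaw 106.99675783949088 twist z need -0.30324216050911446
offset mm [-3.55 -0.66 65.42]
```

View pics/c1.png

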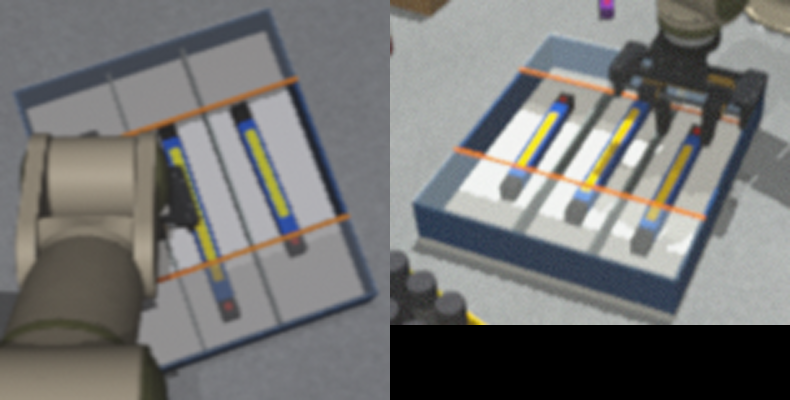

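The fingers straddle the middle light: their tips are at (660,130) and (708,138), and the bar is between them near (690,145). Next I lower and grip.

```bash
python3 -m creep '[{"offset":[-0.3,0,2.5],"twist":[0,0,0],"jaw":0.05},{"offset":[0,0,2],"twist":[0,0,0],"jaw":0.05},{"offset":[0,0,1.3],"twist":[0,0,0],"jaw":0.05},{"offset":[0,0,0.7],"twist":[0,0,0],"jaw":0.05},{"offset":[0,0,0],"twist":[0,0,0],"jaw":0.05},{"offset":[0,0,0],"twist":[0,0,0],"jaw":-0.2},{"offset":[0,0,0],"twist":[0,0,0],"jaw":-0.5},{"offset":[0,0,0],"twist":[0,0,0],"jaw":-0.8}]' 40
python3 -m creep '[{"offset":[0,0,0],"twist":[0,0,0],"jaw":-1},{"offset":[0,0,0],"twist":[0,0,0],"jaw":-1},{"offset":[0,0,0],"twist":[0,0,0],"jaw":-1},{"offset":[0,0,0],"twist":[0,0,0],"jaw":-1}]' 40
```

```text
clock: 2.87
tool_pos: [508.9, 116.6, 87.1]
tcp_rot: [-0.465, 3.104, -0.001]
contact_force: [1.3, -1.9, 3.0]
width: 28.4
finger_force: 0.9
clock: 3.2
tool_pos: [508.9, 116.5, 86.9]
tcp_rot: [-0.465, 3.105, -0.001]
contact_force: [0.2, -2.3, 7.2]
width: 23.9
finger_force: 40.0
```

```bash
python3 -m creep '[{"offset":[0,0,0],"twist":[0,0,0],"jaw":-0.2},{"offset":[0,0,0],"twist":[0,0,0],"jaw":-0.2},{"offset":[0,0,0.4],"twist":[0,0,0],"jaw":-0.2},{"offset":[0,0,0.3],"twist":[0,0,0],"jaw":-0.2},{"offset":[0,0,0],"twist":[0,0,0],"jaw":-0.2},{"offset":[0,0,0],"twist":[0,0,0],"jaw":-0.6},{"offset":[0,0,0],"twist":[0,0,0],"jaw":-1},{"offset":[0,0,0],"twist":[0,0,0],"jaw":-1}]' 40
python3 -m creep '[{"offset":[0,0,0],"twist":[0,0,0],"jaw":-1},{"offset":[0,0,0],"twist":[0,0,0],"jaw":-1},{"offset":[0,0,0],"twist":[0,0,0],"jaw":-1}]' 45
```

```text
clock: 3.87
tool_pos: [508.3, 116.7, 78.7]
tcp_rot: [0.465, -3.107, -0.0]
contact_force: [-0.5, 0.2, -0.9]
width: 23.2
finger_force: 40.0
clock: 4.12
tool_pos: [508.2, 116.7, 78.7]
tcp_rot: [0.465, -3.107, -0.0]
contact_force: [0.9, -0.3, -0.9]
width: 23.6
finger_force: 45.0
```

```bash
python3 -m creep '[{"offset":[0,0,-0.3],"twist":[0,0,0],"jaw":-1},{"offset":[-0.8,0,-0.1],"twist":[0,0,0],"jaw":-1},{"offset":[-0.9,0,0],"twist":[0,0,0],"jaw":-1},{"offset":[-0.9,0,0],"twist":[0,0,0],"jaw":-1},{"offset":[-0.7,0,0],"twist":[0,0,0],"jaw":-1},{"offset":[0,0,0],"twist":[0,0,0],"jaw":-1},{"offset":[0,0,0],"twist":[0,0,0],"jaw":-1}]' 45
python3 - <<'E'
from h import *
todo([539.8,126.5,83],107.3)
import cv2
a=arm.snapshot("top")[82:236,170:320,::-1];b=arm.snapshot("scene")[145:275,150:310,::-1]
a=cv2.resize(a,(390,400),interpolation=2);b=cv2.resize(b,(400,325),interpolation=2)
o=np.zeros((400,790,3),np.uint8);o[:,:390]=a;o[:325,390:]=b
cv2.imwrite("pics/c2.png",o)
E
```

```text
clock: 4.7
tool_pos: [539.9, 126.4, 82.6]
tcp_rot: [0.465, -3.107, -0.0]
contact_force: [0.7, 0.0, -2.0]
width: 23.9
finger_force: 45.0
pos [539.94 126.44  82.63] w 23.94560263535238 t 4.7 q [ 0.02  0.64  1.57 -0.    0.93 -1.85]
y yaw 107.03258227542618 twist z need -0.26741772457381785
offset mm [ 0.12  0.1  -0.37]
```

View pics/c2.png

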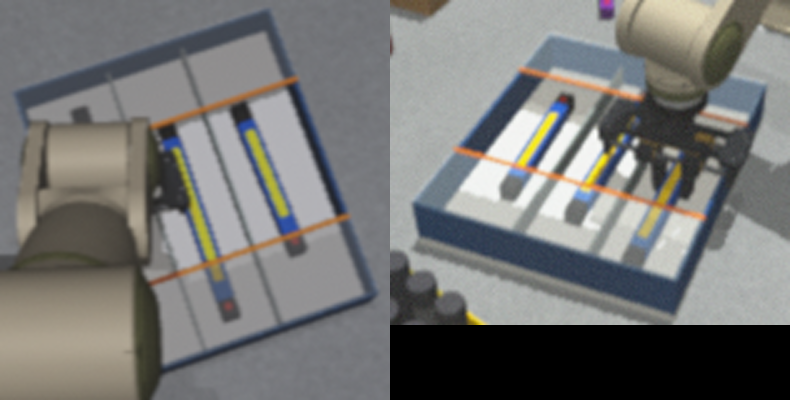

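The light is held and has moved along the lane: its b end shows at (80,115) on the left and (635,252) on the right, and the force reading matches its weight. Now I tilt the a end up, pivoting about the b end.

```bash
python3 -m creep '[{"offset":[-0.27,0,-0.54],"twist":[0,2.1,0],"jaw":-1},{"offset":[-0.27,0,-0.54],"twist":[0,2.1,0],"jaw":-1},{"offset":[-0.27,0,-0.54],"twist":[0,2.1,0],"jaw":-1},{"offset":[-0.27,0,-0.54],"twist":[0,2.1,0],"jaw":-1},{"offset":[0,0,0],"twist":[0,0,0],"jaw":-1}]'
python3 -m creep '[{"offset":[-0.27,0,-0.54],"twist":[0,2.1,0],"jaw":-1},{"offset":[-0.27,0,-0.54],"twist":[0,2.1,0],"jaw":-1},{"offset":[-0.27,0,-0.54],"twist":[0,2.1,0],"jaw":-1},{"offset":[-0.27,0,-0.54],"twist":[0,2.1,0],"jaw":-1},{"offset":[0,0,0],"twist":[0,0,0],"jaw":-1},{"offset":[0,0,0],"twist":[0,0,0],"jaw":-1}]'
cat >> h.py <<'E'
def ends():
    s,R=st();p=s["tool_pos"];C=np.array([558.4,27.2,0]);y=np.radians(17.2)
    B=np.array([[np.cos(y),np.sin(y),0],[-np.sin(y),np.cos(y),0],[0,0,1]])
    for n,x,z in[("a top",92.4,40.7),("a bot",92.4,66.7),("b top",-147.6,40.7),("b bot",-147.6,66.7)]:
        print(n,B@(p+R@[x,0,z]-C))
    print("tilt",np.degrees(np.arcsin(R[2,0])),"F",s["contact_force"],"q",s["joints"],"w",s["width"],"t",s["clock"])
E
python3 - <<'E'
from h import *
ends()
import cv2
a=arm.snapshot("top")[82:236,170:320,::-1];b=arm.snapshot("scene")[125:275,130:310,::-1]
a=cv2.resize(a,(390,400),interpolation=2);b=cv2.resize(b,(400,333),interpolation=2)
o=np.zeros((400,790,3),np.uint8);o[:,:390]=a;o[:333,390:]=b
cv2.imwrite("pics/c3.png",o)
E
```

```text
clock: 5.22
tool_pos: [552.1, 129.9, 104.4]
tcp_rot: [0.444, -2.964, 0.033]
contact_force: [-0.3, -0.2, -1.4]
width: 23.4
finger_force: 45.0
clock: 5.72
tool_pos: [565.2, 134.1, 122.2]
tcp_rot: [0.422, -2.821, 0.062]
contact_force: [-0.2, -0.2, -0.9]
width: 23.8
finger_force: 45.0
a top [-62.05 100.44 109.82]
a bot [-69.53 100.47  84.92]
b top [167.79  99.77  40.75]
b bot [160.31  99.8   15.85]
tilt 16.72589940800963 F [-0.17 -0.2  -0.94] q [ 0.05  0.7   1.3  -0.07  1.43 -1.8 ] w 23.79769744442493 t 5.7167
```

View pics/c3.png

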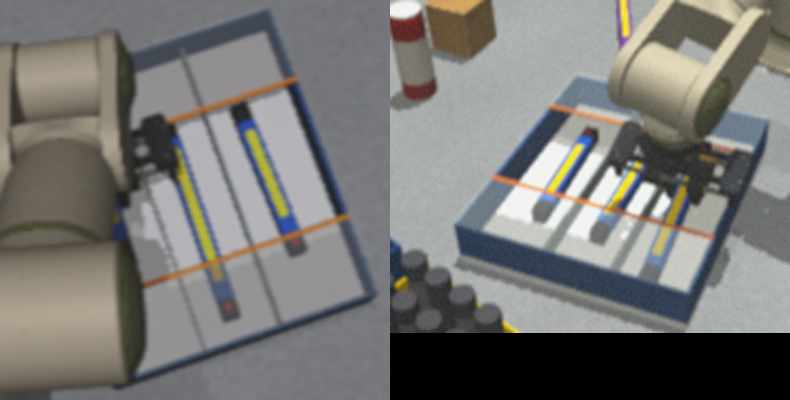

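The b end is still under the cover at about (650,272), and the light shows no contact. The a end is computed to be above the cover, so I slide the light out along its own axis.

```bash
python3 -m creep '[{"offset":[0.7,0,0],"twist":[0,0,0],"jaw":-1},{"offset":[1.2,0,0],"twist":[0,0,0],"jaw":-1},{"offset":[1.2,0,0],"twist":[0,0,0],"jaw":-1},{"offset":[1.2,0,0],"twist":[0,0,0],"jaw":-1},{"offset":[0.7,0,0],"twist":[0,0,0],"jaw":-1},{"offset":[0,0,0],"twist":[0,0,0],"jaw":-1}]'
python3 -c "
from h import *
ends()"
```

```text
clock: 6.32
tool_pos: [518.4, 119.9, 137.7]
tcp_rot: [0.422, -2.82, 0.062]
contact_force: [-0.1, 0.4, -1.7]
width: 23.7
finger_force: 45.0
a top [-110.99  100.71  125.45]
a bot [-118.5   100.73  100.56]
b top [118.77  99.95  56.07]
b bot [111.25  99.97  31.18]
tilt 16.803417400103786 F [-0.06  0.39 -1.75] q [ 0.03  0.62  1.43 -0.08  1.38 -1.81] w 23.719292077779954 t 6.3167
```

```bash
python3 -m creep '[{"offset":[0.7,0,0],"twist":[0,0,0],"jaw":-1},{"offset":[1.2,0,0],"twist":[0,0,0],"jaw":-1},{"offset":[1.2,0,0],"twist":[0,0,0],"jaw":-1},{"offset":[1.2,0,0],"twist":[0,0,0],"jaw":-1},{"offset":[0.7,0,0],"twist":[0,0,0],"jaw":-1},{"offset":[0,0,0],"twist":[0,0,0],"jaw":-1}]'
python3 -c "
from h import *
ends()"
```

```text
clock: 6.82
tool_pos: [473.2, 106.0, 152.0]
tcp_rot: [0.422, -2.82, 0.062]
contact_force: [0.0, -0.2, -2.2]
width: 23.7
finger_force: 45.0
a top [-158.28  100.78  139.7 ]
a bot [-165.8   100.8   114.81]
b top [ 71.47 100.02  70.33]
b bot [ 63.96 100.04  45.44]
tilt 16.800312432504565 F [ 0.03 -0.21 -2.2 ] q [ 0.01  0.53  1.56 -0.08  1.34 -1.83] w 23.691995249614198 t 6.8167
```

Computed positions put the b end clear of the opening edge. I lift straight up, then level.

```bash
python3 -m creep '[{"offset":[0.29,0,-0.96],"twist":[0,0,0],"jaw":-1},{"offset":[0.58,0,-1.9],"twist":[0,0,0],"jaw":-1},{"offset":[0.58,0,-1.9],"twist":[0,0,0],"jaw":-1},{"offset":[0.58,0,-1.9],"twist":[0,0,0],"jaw":-1},{"offset":[0.58,0,-1.9],"twist":[0,0,0],"jaw":-1},{"offset":[0.58,0,-1.9],"twist":[0,0,0],"jaw":-1},{"offset":[0.58,0,-1.9],"twist":[0,0,0],"jaw":-1},{"offset":[0.29,0,-0.96],"twist":[0,0,0],"jaw":-1}]'
python3 -m creep '[{"offset":[0,0,0],"twist":[0,-2.8,0],"jaw":-1},{"offset":[0,0,0],"twist":[0,-2.8,0],"jaw":-1},{"offset":[0,0,0],"twist":[0,-2.8,0],"jaw":-1},{"offset":[0,0,0],"twist":[0,-2.8,0],"jaw":-1},{"offset":[0,0,0],"twist":[0,-2.8,0],"jaw":-1},{"offset":[0,0,0],"twist":[0,-2.8,0],"jaw":-1},{"offset":[0,0,0],"twist":[0,0,0],"jaw":-1},{"offset":[0,0,0],"twist":[0,0,0],"jaw":-1}]'
python3 - <<'E'
from h import *
ends()
import cv2
a=arm.snapshot("top")[82:246,170:320,::-1];b=arm.snapshot("scene")[85:275,100:350,::-1]
a=cv2.resize(a,(360,394),interpolation=2);b=cv2.resize(b,(430,327),interpolation=2)
o=np.zeros((400,790,3),np.uint8);o[:394,:360]=a;o[:327,360:]=b
cv2.imwrite("pics/c4.png",o)
E
```

```text
clock: 7.48
tool_pos: [474.4, 106.2, 293.7]
tcp_rot: [0.423, -2.823, 0.063]
contact_force: [0.1, -0.5, -1.6]
width: 23.9
finger_force: 45.0
clock: 8.15
tool_pos: [473.7, 106.0, 291.4]
tcp_rot: [0.465, -3.106, 0.0]
contact_force: [0.1, -0.2, -2.0]
width: 23.6
finger_force: 45.0
a top [-150.    100.65  250.8 ]
a bot [-150.02  100.64  224.8 ]
b top [ 90.    99.89 250.65]
b bot [ 89.98  99.88 224.65]
tilt 0.0357425781254808 F [ 0.11 -0.15 -2.05] q [-0.02  0.28  1.49 -0.    1.38 -1.89] w 23.637536243874177 t 8.15
```

View pics/c4.png

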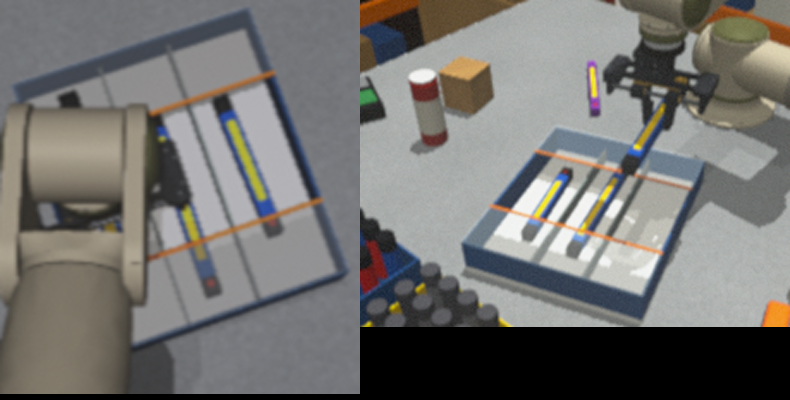

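The middle light is held level high above the box, with its b end at (628,165) in the right panel. The other two lights are still in their lanes. I'm handing in.

```bash
python3 -m creep '[{"offset":[0,0,0],"twist":[0,0,0],"jaw":-1},{"offset":[0,0,0],"twist":[0,0,0],"jaw":-1},{"offset":[0,0,0],"twist":[0,0,0],"jaw":-1}]'; python3 -c "
from rig import arm
print(arm.job_done())"
```

```text
clock: 8.5
tool_pos: [473.8, 106.1, 290.7]
tcp_rot: [0.465, -3.106, 0.0]
contact_force: [0.1, -0.1, -2.2]
width: 23.5
finger_force: 45.0
the job is handed in; nothing more can be done
None
```

I eased the middle-length (240 mm) light out through the opening, switch end first, and handed the job in at 8.5 s with it gripped, level and about 150 mm above the cover (computed from the arm pose); the other two lights look unmoved in the last picture, and no verdict came back.

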